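# Crack open a sealed pot with its lever sleeve

### The arm

A 7-joint arm with a two-finger parallel gripper is mounted at the origin on a cart in front of the work surface, level with it; the furniture and walls round the work are solid. World frame = base frame: x ahead of the robot, y to its left, z up, the work surface at z = 0. Lengths are in mm, angles in rad, forces in N, time in s.
With the tool pointing down it reaches from about 350 to 900 mm from the base axis. Payload 8.1 kg.
Tool frame: the origin (TCP) lies at the very end of the fingers, on their centre line; the grasp point (between the pads) lies 19 mm behind it (grasp_offset is the x of the grasp point in the tool frame, in mm); x points along the fingers, y is the direction in which the jaws open and shut, and the axes are right-handed (so a half turn about x gives the same grasp; the last joint's range is limited). The gripper opens to 85 mm and grips with 20 to 120 N. Pads are 22 mm wide; open, the fingers measure 114 mm over their backs; the gripper's body (76 mm by 85 mm) begins 54 mm behind the grasp point. The pads swing forward as they close: fully open they stand 13 mm farther back than shut.
Start: joints at [-1.303, 0.434, 0.025, 1.573, -0.012, 1.134, -0.075], TCP at [226.503, 582.527, 231.323] pointing down, gripper open.
Joint ranges: [-2.62, 2.62], [-0.44, 2.09], [-1.27, 1.32], [0.08, 2.57], [-1.32, 4.46], [0.12, 2], [-2.74, 2.74]. Speed limits (rad/s): [2.22, 2.22, 3.01, 3.01, 3.14, 3.14, 3.14].

### API

Orientations are given as a 3x3 rotation matrix whose columns are the frame's x, y, z axes.
In Python, from station import * gives the robot as it stands. The module is installed in compiled form; this text tells all that it offers.
- The arm moves only by the tool jog_arm, never from a script. Its arguments are lists of equal length, an entry for each row: "slide": the shift along the tool's x, y, z in cm, a list of three; "spin": the turn about the tool's x in rad. A call has 1 to 5 rows; each row is the pose to reach, as a shift and turn from the pose commanded when the call began, along the tool's axes at that moment; what a row does not reach only later rows make up. A row lasts 1/12 s, in which the tool goes at most 41.7 mm and 7.16 degrees, less where a joint would pass 70% of its speed; a pose out of reach is approached as far as the arm can. A call with a gripper value outside its range is refused whole. "jaw" is the opening, from 0 (shut) to 1 (fully open), set as the call begins (left out, the last holds). The fingers move at their own pace and stop on an object; "grip_force" is the grip in N (left out, the last holds). Time passes only in rows, so rows that repeat a pose let the fingers close. It gives the time, the measured TCP pose, the force and the opening at its end, in the units of the state.
- sense(): the state, without advancing time (a new reading comes with each control period).
- grab_frame(name): name is "scene" or "top" or "wrist"; returns (picture, depth): 420x560x3 uint8, red, green, blue; 420x560 float32, mm along the optical axis (not along the pixel's ray), 0 where there is no reading.
- get_calibration(name): a dict with "fovy" (degrees; the focal length in pixels is half the picture's height over the tangent of half this angle, whatever the lens; pixels are square), "cx", "cy" (the principal point, pixels), "k1" (the pictures are not rectified: a ray, as slopes to the right and down, at radius r is drawn at 1 + k1 r^2 times it, then the intrinsics apply), "T" (4x4, takes a point from camera to world coordinates). Camera axes: x right, y up, looking along -z (the intrinsics and any distortion apply to the point x, -y, -z); pixel columns grow to the right and rows downward; lengths in mm; the calibration is good to about 2 mm. A picture is of the moment at which its call begins: read the wrist's pose just before it. get_calibration takes no time and is no camera call; for the wrist camera it gives the pose at the moment of the call.
- hand_in(): hands the job in, once; it reports no verdict.
Trained networks look in the newest picture that a camera, given by its name, has taken for a name from the list of things; names that differ only in an ending like _2 or _b are one class to them, and where a whole thing is asked for, a point or a joint stands for the part that bears it (a point fixed in the world has none). Each returns a list of dicts, best first, with "score" (0 to 1); they miss things now and then, are a little off and sometimes report something else, mostly with a low value. They report only what shows in the picture. A call takes as long as a camera call. They do not tell look-alikes from the thing itself.
- find_in(camera, label): "point" ([column, row] in pixels, amid what is visible of it).
- cut_out(camera, label): "mask" (420x560 bool, what is visible of it) and "point" ([column, row] in pixels, amid what is visible of it).
The state is a dict: "t": time; "qpos": joint angles; "joint_vel": joint speeds; "joint_torque": joint torques, N m; "eef_pos": TCP position; "tcp_rot": TCP orientation; "ft_force": force on the tool from outside, world axes, zero at the start; "moment": the same for the moment, N m; "opening": finger opening in mm.
Only numpy, scipy, OpenCV 4.12 (cv2) and the standard library are available. Lean on these libraries where they do the work, as an engineer would, in place of code of your own. Each camera call takes 0.05 s, during which the arm holds its last target. There are 200 camera calls.

### The job

Push the loose steel sleeve fully down onto the upright spigot on the lid of the sealed pot, while the lid is still shut. Then, holding the sleeve, pull it over toward the pot's hinge to break the lid free of its sticky gasket, without letting the lid fly wide open, so that the lid's rim across from the hinge stands about 20 mm clear of the pot; finish while still gripping the sleeve (fully on the spigot) and holding the lid still at that gap. Touch the pot and lid only through the sleeve at the end, and leave the other objects where they are.

Things in the scene. Friction and masses are not known exactly. Their poses are not given: they have to be found in the camera images.
- pot: Low round aluminium pot, 117 mm across, screwed to the worktop by four small feet (fixed; feet reach 75 mm from the centre). Origin: centre of its underside on the worktop; z up. The hinge lies on its own -x side, roughly toward the robot; the lid's rim on the +x side lifts. Top of the shut lid at z = 70 mm. The spigot stands above the origin when the lid is shut
- pot_hinge (a point): middle of the hinge axis, on the pot, 64 mm from its centre along the pot's -x, 66 mm above the worktop; same axes as the pot. The axis runs along the pot's y
- pot_lid (a joint): lid angle about the hinge, rad: 0 shut, grows as the rim across from the hinge lifts; stop at 0.45. The gasket takes about 1.5 N m about the hinge to start (weights included); its pull is greatest at the start and lets go suddenly near 0.05 rad, then only weight is left. Let go, the lid falls back to 0.06 or less. The far rim is 122 mm from the hinge: 0.16 rad is a 20 mm gap
- spigot_foot (a point): centre of the foot of the round steel spigot, on a 40 mm wide shoulder disc on top of the lid where the seated sleeve's end rests; 75 mm above the worktop when shut. z along the spigot, turns with the lid; x, y as the pot's. Spigot: 20 mm diameter, 60 mm tall, the top 9 mm tapering to 11 mm
- lid_far_rim (a point): underside of the lid's rim at the point across from the hinge; 60.5 mm above the worktop when shut
- sleeve: Loose straight steel tube, 120 mm long, outside 32 mm, bore 22 mm right through (1 mm clearance all round on the spigot), 0.25 kg, standing on end on the worktop. Origin: centre of its lower end; z along the tube, up. On the spigot it has about 0.04 rad of tilting play, taken up (0.05 to 0.07 under load) before the lid follows a sideways pull
- fitting_plug: bystander: black iron pipe plug, 32x42x32 mm, origin under its centre
- paste_tin: bystander: flat round tin with a white lid, 77 mm across, 40 mm high, origin under its centre
- elbow_galv: bystander: grey galvanised pipe elbow, 64x64x40 mm, origin under its centre
- wall_edge (a point): near lower edge of the bay's left side wall (fixed, 1.3 m tall), on its inner face; the wall runs on from here in world +x, its 35 mm thickness lies on the +y side; a low 70 mm high step goes on for 150 mm in -x. An arm that starts beyond it must come round in front
Things that resemble listed ones, but are neither listed nor needed, are in the scene too. What is shaped like the sleeve but black or brown is not meant.

How it is judged (in metres and radians):
On the way, in this order (a step that is already met when the one before it is completed fails the run):
1. the sleeve is fully down on the spigot while the lid is still shut (z of sleeve in the frame of spigot_foot below 0.005 m and distance between sleeve and spigot_foot below 0.006 m and angle between the z axis of sleeve and the z axis of spigot_foot, either way round below 0.1 rad and value of joint pot_lid below 0.03 rad), for 0.2 s.
2. the lid has broken free of its gasket with the fingers on the sleeve (value of joint pot_lid above 0.08 rad and contact force between the fingers and sleeve above 1 N and distance between sleeve and spigot_foot below 0.012 m), for 0.1 s.
At the end, for the whole second after the job is handed in: The lid is held still between 0.10 and 0.24 rad open (rim 12 to 29 mm clear); the fingers grip the sleeve, whose lower end is within 8 mm of the spigot's foot and in line with it within 0.15 rad; neither arm nor fingers touch pot or lid; the three bystanders are within 30 mm of their starts (value of joint pot_lid between 0.1 and 0.24 rad and not (velocity of joint pot_lid above 0.05 rad/s or velocity of joint pot_lid below -0.05 rad/s) and contact force between the fingers and sleeve above 2 N and distance between sleeve and spigot_foot below 0.008 m and angle between the z axis of sleeve and the z axis of spigot_foot, either way round below 0.15 rad and contact force between each of the arm, the fingers and pot below 0.5 N and distance of each of fitting_plug, paste_tin, elbow_galv from where it was at the start of the episode below 0.03 m); the arm keeps its last pose, push and grip.
It fails at once if the lid flies wide open (beyond 0.36 rad) (value of joint pot_lid above 0.36 rad).
It fails at once if a bystander is moved by more than 30 mm (distance of any of fitting_plug, paste_tin, elbow_galv from where it was at the start of the episode above 0.03 m).
It also fails if it takes over 54 s, if anything falls off the work surface, if the arm or the gripper's body presses on something with over 40 N, if the wrist force passes 120 N, or if a joint passes its speed limit or range.

## Working session

There is one attempt and no reset: what is moved stays moved. The work goes in short steps, Python scripts to look and compute and a tool call to move; the robot and the scene stay as the last step left them, time stands still between calls to the robot, and variables do not carry over. Pictures are saved under pics/ and viewed, about 8 in all and at most 12, crops included, and the job is handed in when it is done.

Besides the shell and the picture viewer there is one more tool, called after "Call:" as name(argument=value, ...), one argument or row to a line, values as JSON. jog_arm: Moves the arm, as the interface text tells. Its arguments: {"type":"object","properties":{"slide":{"type":"array"},"spin":{"type":"array"},"jaw":{"type":"number"},"grip_force":{"type":"number"}},"required":["slide","spin"]}

```bash
mkdir -p pics
cat > h.py <<'E'
from station import *
import numpy as np, cv2
def world(cam,depth,px,cal=None):
    c=cal or get_calibration(cam); H=depth.shape[0]
    f=H/2/np.tan(np.radians(c['fovy'])/2)
    px=np.atleast_2d(np.array(px,float)); K=np.array([[f,0,c['cx']],[0,f,c['cy']],[0,0,1.]])
    n=cv2.undistortPoints(px.reshape(-1,1,2),K,np.array([c['k1'],0,0,0,0.])).reshape(-1,2)
    d=depth[np.clip(px[:,1].round().astype(int),0,419),np.clip(px[:,0].round().astype(int),0,559)]
    P=np.c_[n[:,0]*d,-n[:,1]*d,-d,np.ones(len(d))]
    return (np.array(c['T'])@P.T).T[:,:3],d
def cloud(cam,depth,mask):
    r,c=np.nonzero(mask); P,d=world(cam,depth,np.c_[c,r]); return P[d>0]
def save(n,im): cv2.imwrite('pics/'+n+'.png',im[...,::-1])
E
python3 - <<'E'
from h import *
s=sense(); print({k:np.round(v,3).tolist() for k,v in s.items()})
ims=[]
for cam in ['scene','top']:
    im,d=grab_frame(cam); c=get_calibration(cam); print(cam,c['fovy'],c['k1'],np.round(c['T'],2).tolist())
    save(cam+'0',im)
    for l in ['pot','sleeve','spigot_foot','fitting_plug','paste_tin','elbow_galv']:
        for o in cut_out(cam,l)[:4]:
            P=cloud(cam,d,o['mask'])
            print(cam,l,round(o['score'],2),np.round(o['point']).tolist(),len(P), 'med',np.median(P,0).round().tolist(),'lo',np.percentile(P,3,0).round().tolist(),'hi',np.percentile(P,97,0).round().tolist())
E
```

```text
{'t': 0.0, 'qpos': [-1.303, 0.435, 0.025, 1.574, -0.012, 1.134, -0.075], 'joint_vel': [0.001, -0.0, 0.0, 0.001, -0.0, -0.001, -0.002], 'joint_torque': [0.0, -67.049, 1.025, -31.62, 0.016, 0.013, -0.0], 'eef_pos': [226.339, 582.037, 230.535], 'tcp_rot': [[-0.0, 0.362, 0.932], [-0.001, 0.932, -0.362], [-1.0, -0.002, 0.0]], 'ft_force': [0.34, 0.225, 0.35], 'moment': [-0.046, -0.002, 0.01], 'opening': 85.245}
scene 42.83865814097078 -0.18646177768560812 [[0.89, 0.3, -0.35, 29.55], [-0.46, 0.54, -0.7, -809.24], [-0.02, 0.78, 0.62, 873.53], [0.0, 0.0, 0.0, 1.0]]
scene pot 0.83 [279.0, 188.0] 1923 med [510.0, 209.0, 68.0] lo [460.0, 176.0, 6.0] hi [567.0, 275.0, 118.0]
scene sleeve 0.6 [374.0, 277.0] 618 med [540.0, -178.0, 66.0] lo [531.0, -184.0, 3.0] hi [557.0, -158.0, 120.0]
scene sleeve 0.58 [308.0, 269.0] 687 med [425.0, -98.0, 77.0] lo [415.0, -104.0, 8.0] hi [442.0, -76.0, 121.0]
scene spigot_foot 0.86 [279.0, 181.0] 1051 med [516.0, 225.0, 72.0] lo [467.0, 179.0, 64.0] hi [569.0, 276.0, 125.0]
scene fitting_plug 0.58 [316.0, 226.0] 208 med [541.0, 66.0, 23.0] lo [526.0, 54.0, 1.0] 
[... 912 characters left out ...]
0] hi [523.0, -87.0, 123.0]
top sleeve 0.55 [357.0, 227.0] 171 med [433.0, -84.0, 92.0] lo [421.0, -98.0, 12.0] hi [445.0, -71.0, 123.0]
top spigot_foot 0.64 [228.0, 192.0] 1668 med [521.0, 234.0, 72.0] lo [470.0, 185.0, 68.0] hi [573.0, 283.0, 125.0]
top spigot_foot 0.25 [405.0, 243.0] 422 med [406.0, -218.0, 35.0] lo [387.0, -253.0, 11.0] hi [426.0, -181.0, 41.0]
top fitting_plug 0.43 [293.0, 184.0] 166 med [545.0, 74.0, 28.0] lo [530.0, 56.0, 1.0] hi [563.0, 90.0, 34.0]
top paste_tin 0.58 [293.0, 238.0] 680 med [411.0, 68.0, 40.0] lo [379.0, 35.0, 37.0] hi [442.0, 98.0, 44.0]
top elbow_galv 0.95 [406.0, 242.0] 411 med [406.0, -216.0, 35.0] lo [387.0, -252.0, 13.0] hi [425.0, -181.0, 42.0]
```

Run:
```python
import cv2
a=cv2.imread('pics/scene0.png');b=cv2.imread('pics/top0.png')
a=cv2.resize(a[140:380,150:460],None,fx=2.5,fy=2.5);cv2.imwrite('pics/s1.png',a)
b=cv2.resize(b[110:310,170:450],None,fx=2.8,fy=2.8);cv2.imwrite('pics/t1.png',b)
```

```text
(no output)
```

View pics/s1.png

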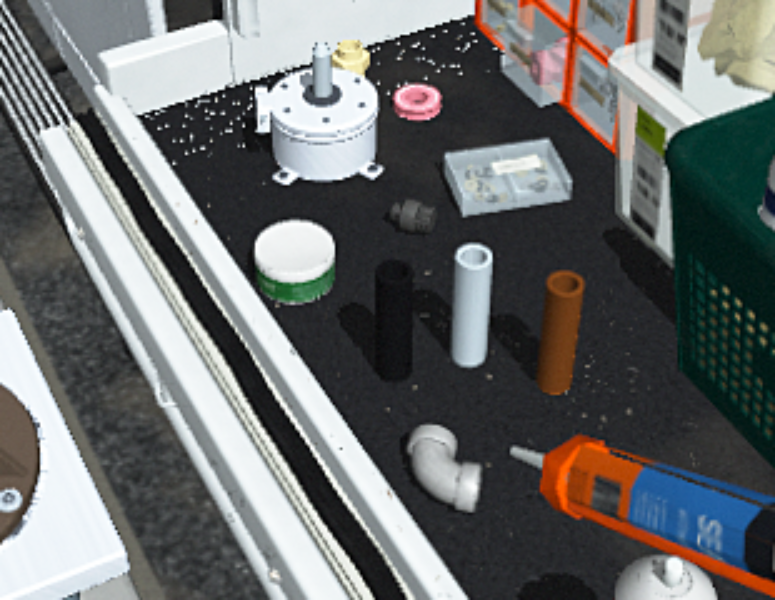

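View pics/t1.png

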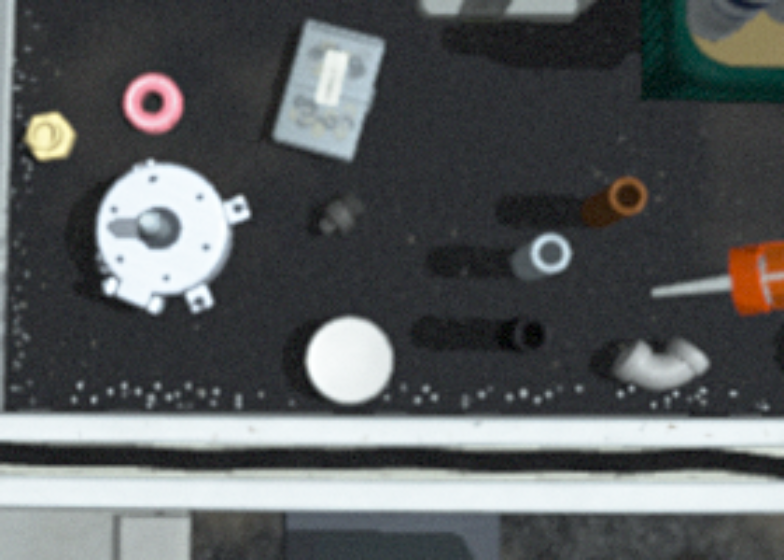

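View pics/scene0.png

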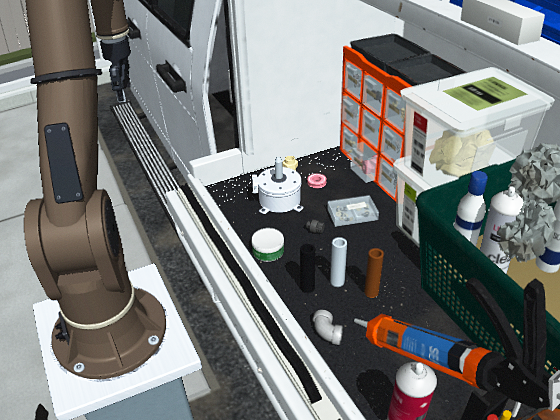

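The silver sleeve is the middle tube (t1 ~(550,255)), between the black and brown look-alikes. The pot's hinge knuckles are at t1 ~(110,287) and (155,303). I'll measure them precisely now, along with the wall edge.

```bash
python3 - <<'E'
from h import *
from scipy.optimize import least_squares
def circ(P,R):
    f=lambda c:np.hypot(P[:,0]-c[0],P[:,1]-c[1])-R
    r=least_squares(f,P[:,:2].mean(0),loss='soft_l1',f_scale=1.0);return r.x.round(1),np.abs(r.fun).mean().round(2)
for cam in ['scene','top']:
    im,d=grab_frame(cam)
    A=cloud(cam,d,np.ones(d.shape,bool))
    S=A[(abs(A[:,0]-502)<30)&(abs(A[:,1]+104)<28)]
    t=S[(S[:,2]>114)&(S[:,2]<128)]; print(cam,'sleeve top',t[:,2].max().round(1),len(t),'bbox mid',((t.max(0)+t.min(0))/2).round(1),'mean',t.mean(0).round(1))
    b=S[(S[:,2]>15)&(S[:,2]<108)]; print(' side fit R16',circ(b,16),len(b))
    Q=A[(abs(A[:,0]-517)<75)&(abs(A[:,1]-230)<75)]
    L=Q[(Q[:,2]>66)&(Q[:,2]<73)]; h=cv2.minEnclosingCircle(L[:,:2].astype(np.float32)); print(' lid',len(L),'bbox',L.min(0).round(1),L.max(0).round(1))
    sp=Q[(Q[:,2]>84)&(Q[:,2]<124)&(np.hypot(Q[:,0]-518,Q[:,1]-231)<25)]; print(' spigot fit R10',circ(sp,10),len(sp),sp.mean(0).round(1))
    tp=Q[(Q[:,2]>124)]; print(' tip',tp.mean(0).round(1) if len(tp) else 0,len(tp), Q[:,2].max())
    W=A[(A[:,2]>90)&(A[:,1]>270)&(A[:,1]<480)&(A[:,0]<620)&(A[:,0]>100)]
    for z0 in range(90,700,120):
        w=W[(W[:,2]>z0)&(W[:,2]<z0+60)&(W[:,1]<400)]
        if len(w): print(' wall z',z0,len(w),'xmin',np.percentile(w[:,0],[0.5,2,10]).round(),'ymin',np.percentile(w[:,1],[1,10,50]).round())
    if cam=='top':
        f=420/2/np.tan(np.radians(get_calibration(cam)['fovy'])/2);print('f',f)
    for l in ['pot_hinge','lid_far_rim','wall_edge']:
        try:
            for o in find_in(cam,l)[:2]: print(cam,l,round(o['score'],2),o['point'],world(cam,d,o['point'])[0].round(1))
        except Exception as e: print(l,e)
E
python3 - <<'E'
import cv2
b=cv2.imread('pics/top0.png')
b=cv2.resize(b[150:235,190:275],None,fx=7,fy=7,interpolation=cv2.INTER_CUBIC);cv2.imwrite('pics/t2.png',b)
E
```

```text
scene sleeve top 124.3 121 bbox mid [ 497.6 -103.3  119.2] mean [ 497.5 -104.4  118.8]
 side fit R16 (array([ 499.4, -102.2]), np.float64(1.1)) 457
 lid 700 bbox [450.  172.6  66. ] [580.3 289.9  73. ]
 spigot fit R10 (array([523.3, 234.8]), np.float64(1.36)) 103 [520.8 227.9 104.5]
 tip [520.7 229.9 131.7] 41 139.3567280225185
 wall z 90 366 xmin [488. 490. 492.] ymin [372. 375. 392.]
 wall z 210 434 xmin [488. 489. 491.] ymin [371. 374. 395.]
 wall z 330 545 xmin [489. 490. 492.] ymin [371. 374. 396.]
 wall z 450 513 xmin [489. 490. 492.] ymin [371. 374. 393.]
scene pot_hinge 0.87 [277.1, 188.6] [[497.7 192.5  73.4]]
scene lid_far_rim 0.68 [274.0, 177.2] [[511.  237.2  77.1]]
wall_edge it knows: elbow_galv, fitting_plug, lid_far_rim, paste_tin, pot, pot_hinge, pot_lid, sleeve, spigot_foot
top sleeve top 125.7 75 bbox mid [ 500.2 -101.4  120.3] mean [ 500.5 -101.2  120.2]
 side fit R16 (array([ 501.8, -101.6]), np.float64(2.53)) 113
 lid 1283 bbox [453.1 177.4  66. ] [581.5 293.2  73. ]
 spigot fit R10 (array([524.1, 235.3]), np.float64(0.23)) 25 [519.2 229.  105.6]
 tip [522.9 233.7 132.5] 54 138.77148026826217
 wall z 90 101 xmin [493. 493. 494.] ymin [375. 376. 378.]
 wall z 210 158 xmin [492. 492. 493.] ymin [374. 375. 376.]
 wall z 330 268 xmin [492. 493. 493.] ymin [374. 375. 377.]
 wall z 450 611 xmin [493. 493. 493.] ymin [374. 375. 378.]
 wall z 570 3403 xmin [492. 493. 501.] ymin [272. 291. 374.]
f 396.8614875278612
top pot_hinge 0.95 [226.7, 192.2] [[518.1 228.  113.9]]
top lid_far_rim 0.63 [228.5, 191.1] [[521.2 224.4 109.9]]
wall_edge it knows: elbow_galv, fitting_plug, lid_far_rim, paste_tin, pot, pot_hinge, pot_lid, sleeve, spigot_foot
```

View pics/t2.png

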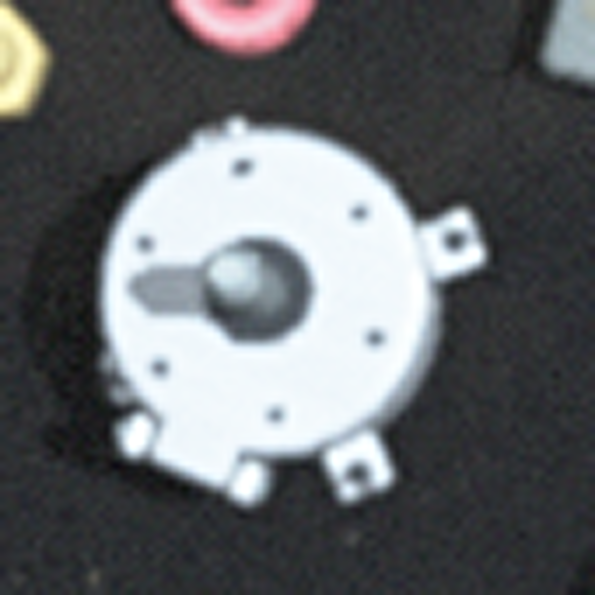

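The hinge axis in t2 runs from (135,437) to (250,482), which gives a pot yaw of about -21.5°, so the current jaw axis is already parallel to it. The wall's near edge is at about (493,375). I'll come round in front of it.

Call:
jog_arm(
  slide=[
    [0,-2.9,2.75],
    [0,-5.8,5.5],
    [0,-8.7,8.3],
    [0,-11.6,11.0],
    [0,-14.5,13.8],
  ],
  spin=[0,0,0,0,0],
  jaw=1,
)

```text
t: 1.42
eef_pos: [302.9, 395.7, 231.4]
tcp_rot: [[0.0, 0.362, 0.932], [0.0, 0.932, -0.362], [-1.0, 0.0, 0.0]]
ft_force: [0.4, 0.2, 0.6]
opening: 85.3
```

Call:
jog_arm(
  slide=[
    [0,-1.5,3.6],
    [0,-3.0,7.2],
    [0,-4.5,10.8],
    [0,-6.0,14.4],
    [0,-7.5,18.0],
  ],
  spin=[0,0,0,0,0],
)

```text
t: 1.83
eef_pos: [444.3, 260.7, 231.7]
tcp_rot: [[0.001, 0.362, 0.932], [0.001, 0.932, -0.362], [-1.0, 0.001, 0.0]]
ft_force: [1.2, 0.3, 0.2]
opening: 85.5
```

Run:
```python
from h import *
s=sense(); print(s['t'],s['eef_pos'].round(1) if hasattr(s['eef_pos'],'round') else s['eef_pos'],np.round(s['qpos'],2))
R=np.array(s['tcp_rot']);T=np.array(get_calibration('wrist')['T']); print('cam in tool',(R.T@(T[:3,3]-s['eef_pos'])).round(1)); print((R.T@T[:3,:3]).round(3)); print(get_calibration('wrist')['fovy'])
print(R.round(3).tolist())
P,_=world('top',np.full((420,560),0,np.float32),[[226.7,191]])
```

```text
1.8333 [444.3 260.7 231.7] [-0.78  0.25  0.18  1.85 -0.05  1.04  0.62]
cam in tool [-142.1   -0.3  -81.2]
[[-0.001  0.318 -0.948]
 [ 1.     0.001 -0.001]
 [ 0.001 -0.948 -0.318]]
68.64620833971628
[[0.001, 0.362, 0.932], [0.001, 0.932, -0.362], [-1.0, 0.001, 0.0]]
```

Call:
jog_arm(
  slide=[
    [0,0.2,3.5],
    [0,0.4,6.5],
    [0,0.4,8.3],
    [0,0.4,8.3],
    [0,0.4,8.3],
  ],
  spin=[0,0,0,0,0],
)

```text
t: 2.25
eef_pos: [522.5, 235.2, 231.0]
tcp_rot: [[-0.0, 0.364, 0.931], [-0.0, 0.931, -0.364], [-1.0, -0.001, -0.0]]
ft_force: [-0.8, -0.6, -0.5]
opening: 85.7
```

Run:
```python
from h import *
s=sense(); c=get_calibration('wrist'); im,d=grab_frame('wrist'); save('w1',im); np.save('w1d.npy',d)
print(s['t'],np.round(s['eef_pos'],1),np.abs(s['joint_vel']).max())
R=np.array(s['tcp_rot'])
A,_=world('wrist',d,np.stack(np.meshgrid(np.arange(560),np.arange(420)),-1).reshape(-1,2),c); D=d.ravel(); A=A[D>0]
for lo,hi in [(80,95),(95,110),(110,124),(130,140)]:
    q=A[(A[:,2]>lo)&(A[:,2]<hi)&(np.hypot(A[:,0]-523,A[:,1]-235)<30)]
    print(lo,hi,len(q),q.mean(0).round(1) if len(q) else '', q[:,:2].min(0).round(1),q[:,:2].max(0).round(1))
for o in cut_out('wrist','spigot_foot')[:2]: print(o['score'],o['point'],o['mask'].sum())
```

```text
2.25 [522.5 235.2 231. ] 0.02731472352557357
80 95 73 [516.9 237.3  87.1] [514.1 226.2] [527.3 244.7]
95 110 90 [517.  237.8 102.4] [514.1 225.9] [526.1 244.7]
110 124 100 [517.  237.5 117.3] [514.3 226.1] [527.8 244.6]
130 140 239 [523.2 235.3 133.4] [516.5 227.7] [531.4 242.5]
0.9 [281.4, 180.3] 10057
```

View pics/w1.png

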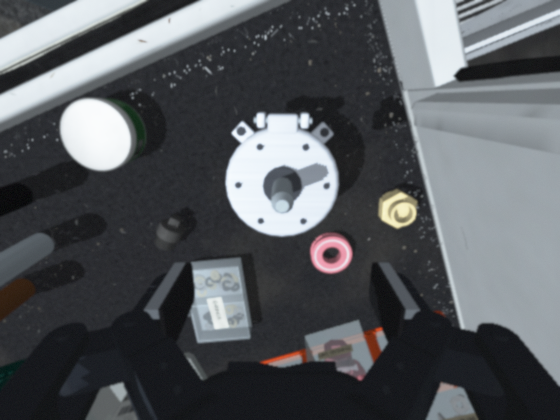

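The pot appears at (282,180) with its hinge knuckles level at (260,120) and (305,120), so the alignment is right and no spin is needed. Next I'll look at the sleeve from the same relative pose.

Call:
jog_arm(
  slide=[
    [0,-3.6,1.1],
    [0,-7.2,2.3],
    [0,-10.8,3.4],
    [0,-14.4,4.5],
    [0,-18.0,5.7],
  ],
  spin=[0,0,0,0,0],
)

```text
t: 2.77
eef_pos: [508.5, 47.2, 231.6]
tcp_rot: [[0.0, 0.36, 0.933], [0.001, 0.933, -0.36], [-1.0, 0.001, -0.0]]
ft_force: [0.6, -0.1, -0.1]
opening: 85.0
```

Call:
jog_arm(
  slide=[
    [0.4,-3.6,1.1],
    [0.8,-7.2,2.3],
    [1.2,-10.8,3.4],
    [1.5,-14.2,4.5],
    [1.5,-14.2,4.5],
  ],
  spin=[0,0,0,0,0],
)

```text
t: 3.18
eef_pos: [498.4, -107.9, 216.4]
tcp_rot: [[-0.0, 0.369, 0.929], [-0.003, 0.929, -0.369], [-1.0, -0.002, 0.001]]
ft_force: [-0.5, -0.7, 0.5]
opening: 85.5
```

Run:
```python
from h import *
s=sense(); c=get_calibration('wrist'); im,d=grab_frame('wrist'); save('w2',im)
print(s['t'],np.round(s['eef_pos'],1),np.abs(s['joint_vel']).max(),np.round(s['qpos'],2))
A,_=world('wrist',d,np.stack(np.meshgrid(np.arange(560),np.arange(420)),-1).reshape(-1,2),c); D=d.ravel(); A=A[D>0]
R=np.array(s['tcp_rot']); 
for lo,hi in [(20,60),(60,110),(116,125)]:
    q=A[(A[:,2]>lo)&(A[:,2]<hi)&(np.hypot(A[:,0]-500,A[:,1]+102)<30)]
    t=q@R; 
    print(lo,hi,len(q),q.mean(0).round(1), 'rel tool mid',((t.min(0)+t.max(0))/2-R.T@s['eef_pos']).round(1),((np.percentile(t,5,0)+np.percentile(t,95,0))/2-R.T@s['eef_pos']).round(1),(t.max(0)-t.min(0)).round(1))
    pts=cv2.minEnclosingCircle(q[:,:2].astype(np.float32)); print(pts)
for o in cut_out('wrist','sleeve')[:4]: print(o['score'],o['point'],o['mask'].sum())
```

```text
3.1833 [ 498.4 -107.9  216.4] 0.12549476410653865 [-0.18  0.26  0.36  1.89 -0.11  1.    1.42]
20 60 253 [491.5 -99.7  43.1] rel tool mid [176.4   5.4  -3.1] [176.    5.4  -3.3] [39.7 30.2 27.2]
((495.876220703125, -101.59326171875), 15.426578521728516)
60 110 776 [ 497.5 -101.6   88. ] rel tool mid [131.4   5.2  -3.1] [130.4   5.2  -3.2] [49.8 30.2 27.3]
((495.9014892578125, -101.66454315185547), 15.434683799743652)
116 125 602 [ 499.1 -102.1  119. ] rel tool mid [97.7  6.1 -1.4] [97.7  5.7 -1.4] [ 5.3 31.4 30.8]
((499.63116455078125, -102.09379577636719), 15.907686233520508)
0.95 [247.1, 254.5] 2332
0.76 [270.6, 117.2] 1105
0.6 [290.0, 193.7] 1812
```

View pics/w2.png

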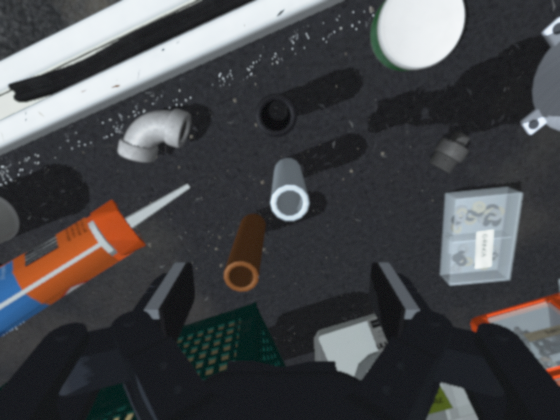

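The white sleeve's ring is at (290,203), central. I'll descend and grip it about 85 mm above its lower end.

Call:
jog_arm(
  slide=[
    [0,0.58,-0.14],
    [3.5,0.58,-0.14],
    [7.5,0.58,-0.14],
    [11.5,0.58,-0.14],
    [15.0,0.58,-0.14],
  ],
  spin=[0,0,0,0,0],
)

```text
t: 3.7
eef_pos: [501.1, -91.9, 64.7]
tcp_rot: [[0.0, 0.358, 0.934], [0.001, 0.934, -0.358], [-1.0, 0.001, -0.0]]
ft_force: [1.1, 0.4, -0.7]
opening: 85.2
```

Call:
jog_arm(
  slide=[
    [0,0,0],
    [0,0,0],
    [0,0,0],
    [0,0,0],
    [0,0,0],
  ],
  spin=[0,0,0,0,0],
)

```text
t: 4.12
eef_pos: [502.7, -95.0, 68.4]
tcp_rot: [[0.004, 0.362, 0.932], [0.0, 0.932, -0.362], [-1.0, 0.002, 0.004]]
ft_force: [0.4, 1.0, 0.9]
opening: 85.1
```

Call:
jog_arm(
  slide=[
    [0,-0.75,0],
    [0,-0.75,0],
    [0,-0.75,0],
    [0,-0.75,0],
  ],
  spin=[0,0,0,0],
)

```text
t: 4.45
eef_pos: [498.5, -102.5, 66.6]
tcp_rot: [[0.001, 0.363, 0.932], [0.0, 0.932, -0.363], [-1.0, 0.0, 0.0]]
ft_force: [0.5, -0.2, 0.7]
opening: 85.5
```

Call:
jog_arm(
  slide=[
    [0,0,0],
    [0,0,0],
    [0,0,0],
    [0,0,0],
    [0,0,0],
  ],
  spin=[0,0,0,0,0],
  jaw=0,
  grip_force=60,
)

```text
t: 4.87
eef_pos: [498.6, -102.1, 66.4]
tcp_rot: [[0.0, 0.362, 0.932], [0.0, 0.932, -0.362], [-1.0, 0.0, 0.0]]
ft_force: [-1.5, -0.5, 2.1]
opening: 30.0
```

Call:
jog_arm(
  slide=[
    [0,0,0],
    [0,0,0],
    [0,0,0],
    [0,0,0],
    [0,0,0],
  ],
  spin=[0,0,0,0,0],
)

```text
t: 5.28
eef_pos: [498.5, -102.2, 66.4]
tcp_rot: [[0.0, 0.362, 0.932], [0.0, 0.932, -0.362], [-1.0, 0.0, 0.0]]
ft_force: [0.1, 1.1, 4.7]
opening: 30.7
```

Run:
```python
from h import *
s=sense(); c=get_calibration('wrist'); im,d=grab_frame('wrist'); save('w3',im)
R=np.array(s['tcp_rot']);e=np.array(s['eef_pos'])
print(s['t'],e.round(1),s['opening'],np.round(s['ft_force'],1),np.abs(s['joint_vel']).max().round(3))
A,_=world('wrist',d,np.stack(np.meshgrid(np.arange(560),np.arange(420)),-1).reshape(-1,2),c); A=A[d.ravel()>0]
t=(A-e)@R
for lo,hi in [(-62,-48),(-40,-10),(0,30),(30,60)]:
    q=t[(t[:,0]>lo)&(t[:,0]<hi)&(abs(t[:,1])<17)&(abs(t[:,2])<24)]
    if len(q): print(lo,hi,len(q),q.min(0).round(1),q.max(0).round(1),q.mean(0).round(1))
```

```text
5.2833 [ 498.5 -102.2   66.4] 30.684827475138885 [0.1 1.1 4.7] 0.001
-62 -48 3316 [-58.4 -17.  -15.1] [-48.   17.   13.9] [-52.   -0.2  -2.4]
-40 -10 3929 [-40.  -17.  -15.1] [-10.   17.   13.9] [-28.7   0.2  -5.7]
0 30 1075 [  0.  -15.9 -14.8] [30.  15.9  1.6] [ 13.7  -0.  -11.6]
30 60 683 [ 30.  -15.8 -14.8] [59.9 16.   1.1] [ 44.    0.1 -11.6]
```

The grip holds at 30.7 mm opening, with the sleeve centred within 1 mm. Next I'll lift it and carry it over to the spigot at about (523.8,235).

Call:
jog_arm(
  slide=[
    [-2,0,0],
    [-5.5,0,0],
    [-9,0,0],
    [-12.5,0,0],
    [-16,0,0],
  ],
  spin=[0,0,0,0,0],
  grip_force=70,
)

```text
t: 5.75
eef_pos: [497.5, -102.5, 227.4]
tcp_rot: [[-0.002, 0.363, 0.932], [-0.0, 0.932, -0.363], [-1.0, -0.001, -0.001]]
ft_force: [0.9, 0.8, -3.9]
opening: 30.3
```

Call:
jog_arm(
  slide=[
    [0,2,-0.6],
    [0,5,-1.5],
    [0,8.6,-2.6],
    [0,12.2,-3.8],
    [0,15.8,-4.9],
  ],
  spin=[0,0,0,0,0],
)

```text
t: 6.17
eef_pos: [509.2, 64.0, 225.9]
tcp_rot: [[-0.001, 0.363, 0.932], [-0.0, 0.932, -0.363], [-1.0, -0.001, -0.001]]
ft_force: [1.1, -0.1, -3.5]
opening: 29.9
```

Call:
jog_arm(
  slide=[
    [0,3.6,-1.1],
    [0,7.2,-2.2],
    [0,10.5,-3.2],
    [0,13.5,-4.2],
    [0,15.5,-4.8],
  ],
  spin=[0,0,0,0,0],
)

```text
t: 6.58
eef_pos: [520.3, 228.4, 225.4]
tcp_rot: [[-0.001, 0.359, 0.933], [0.0, 0.933, -0.359], [-1.0, -0.0, -0.002]]
ft_force: [0.8, -0.0, -1.9]
opening: 29.9
```

Call:
jog_arm(
  slide=[
    [0,0.6,-0.2],
    [0,0.6,-0.2],
    [0,0.6,-0.2],
    [0,0.6,-0.2],
  ],
  spin=[0,0,0,0],
)

```text
t: 6.92
eef_pos: [521.8, 228.8, 226.0]
tcp_rot: [[-0.0, 0.365, 0.931], [-0.001, 0.931, -0.365], [-1.0, -0.001, 0.0]]
ft_force: [0.2, -0.9, -2.2]
opening: 30.0
```

```bash
cat > chk.py <<'E'
from h import *
import sys
s=sense(); c=get_calibration('wrist'); im,d=grab_frame('wrist'); save(sys.argv[1],im)
R=np.array(s['tcp_rot']);e=np.array(s['eef_pos'])
print(s['t'],e.round(1),s['opening'],np.round(s['ft_force'],1),np.abs(s['joint_vel']).max().round(3))
A,_=world('wrist',d,np.stack(np.meshgrid(np.arange(560),np.arange(420)),-1).reshape(-1,2),c); A=A[d.ravel()>0]
t=(A-e)@R
for lo,hi in [(-62,-48),(0,30),(35,62)]:
    q=t[(t[:,0]>lo)&(t[:,0]<hi)&(abs(t[:,1])<17)&(abs(t[:,2])<24)]
    if len(q): print('sleeve tool',lo,hi,len(q),q.min(0).round(1),q.max(0).round(1))
for lo,hi in [(80,100),(100,124)]:
    q=A[(A[:,2]>lo)&(A[:,2]<hi)]; q=q[np.hypot(q[:,0]-523,q[:,1]-235)<30]; t=(q-e)@R
    if len(q): print('spigot tool',lo,hi,len(q),t.min(0).round(1),t.max(0).round(1),t.mean(0).round(1))
for cam in ['top']:
    im,d=grab_frame(cam); save(sys.argv[1]+cam,im)
im,d=grab_frame('scene'); save(sys.argv[1]+'scene',im)
E
python3 chk.py c1
```

```text
6.9167 [521.8 228.8 226. ] 29.965151962952575 [ 0.2 -0.9 -2.2] 0.007
sleeve tool -62 -48 3291 [-59.4 -17.  -14.9] [-48.   17.   14.2]
sleeve tool 0 30 1083 [  0.  -16.2 -14.8] [30.  15.8  1.5]
sleeve tool 35 62 573 [ 35.  -15.9 -14.6] [61.9 16.   1.9]
spigot tool 80 100 111 [126.1  -3.4 -10. ] [ 1.459e+02  1.630e+01 -1.000e-01] [135.4   5.7  -7.6]
spigot tool 100 124 157 [102.1  -3.3 -10.1] [ 1.257e+02  1.650e+01 -1.000e-01] [113.5   5.8  -7.7]
```

Measured directly in one view, the spigot axis is 6.5 mm in +y and 1.2 mm in -z from the sleeve axis. I'll correct that and lower slowly.

Call:
jog_arm(
  slide=[
    [0,0.65,-0.12],
    [0,0.65,-0.12],
    [1,0.65,-0.12],
    [1.5,0.65,-0.12],
    [1.5,0.65,-0.12],
  ],
  spin=[0,0,0,0,0],
)

```text
t: 7.48
eef_pos: [522.0, 236.9, 209.5]
tcp_rot: [[-0.002, 0.362, 0.932], [-0.001, 0.932, -0.362], [-1.0, -0.002, -0.002]]
ft_force: [-0.1, 0.4, -2.8]
opening: 30.4
```

```bash
python3 chk.py c2
```

```text
7.4833 [522.  236.9 209.5] 30.42733516591995 [-0.1  0.4 -2.8] 0.025
sleeve tool -62 -48 3291 [-59.  -17.  -14.6] [-48.   17.   13.9]
sleeve tool 0 30 1084 [  0.  -16.1 -14.6] [30.  15.9  2.1]
sleeve tool 35 62 575 [ 35.  -15.9 -14.7] [62. 16.  2.]
spigot tool 80 100 130 [109.8 -10.6  -7.1] [129.5   8.6   1.9] [119.3  -1.   -4.7]
spigot tool 100 124 135 [ 88.5 -10.9  -7.2] [109.4   7.9   2.4] [99.7 -1.3 -5.3]
```

Call:
jog_arm(
  slide=[
    [0,-0.12,0.15],
    [0,-0.12,0.15],
    [0,-0.12,0.15],
    [0,-0.12,0.15],
  ],
  spin=[0,0,0,0],
)

```text
t: 7.97
eef_pos: [524.1, 235.7, 211.5]
tcp_rot: [[0.0, 0.363, 0.932], [0.0, 0.932, -0.363], [-1.0, 0.0, 0.0]]
ft_force: [-1.0, -0.1, -3.3]
opening: 30.3
```

```bash
python3 chk.py c3
```

```text
7.9667 [524.1 235.7 211.5] 30.29513950775679 [-1.  -0.1 -3.3] 0.002
sleeve tool -62 -48 3312 [-59.7 -17.  -14.9] [-48.   17.   14.2]
sleeve tool 0 30 1069 [  0.  -16.1 -14.7] [30.  15.9  2.1]
sleeve tool 35 62 579 [ 35.  -15.9 -14.9] [61.9 16.1  2.4]
spigot tool 80 100 118 [111.5 -10.6  -9.7] [131.5   8.7  -0.4] [121.4  -0.9  -7.3]
spigot tool 100 124 184 [ 87.6 -10.8  -9.6] [111.4   8.9   0. ] [99.7 -0.9 -7.4]
```

Call:
jog_arm(
  slide=[
    [0,-0.1,-0.08],
    [0.5,-0.1,-0.08],
    [1.0,-0.1,-0.08],
    [1.5,-0.1,-0.08],
    [1.7,-0.1,-0.08],
  ],
  spin=[0,0,0,0,0],
)

```text
t: 8.53
eef_pos: [522.3, 234.9, 193.1]
tcp_rot: [[-0.001, 0.362, 0.932], [-0.001, 0.932, -0.362], [-1.0, -0.001, -0.001]]
ft_force: [0.5, -0.6, -2.0]
opening: 30.4
```

Call:
jog_arm(
  slide=[
    [0.2,0,0],
    [0.4,0,0],
    [0.6,0,0],
    [0.8,0,0],
    [0.8,0,0],
  ],
  spin=[0,0,0,0,0],
)

```text
t: 8.95
eef_pos: [522.7, 235.1, 186.0]
tcp_rot: [[-0.0, 0.362, 0.932], [-0.0, 0.932, -0.362], [-1.0, -0.0, -0.0]]
ft_force: [-0.1, 0.3, -2.6]
opening: 30.2
```

The lower end is 15 mm past the tip with no side force, so the spigot is inside the bore. I'll continue down.

Call:
jog_arm(
  slide=[
    [0.7,0,0],
    [1.4,0,0],
    [2.1,0,0],
    [2.8,0,0],
    [3.4,0,0],
  ],
  spin=[0,0,0,0,0],
)

```text
t: 9.37
eef_pos: [522.5, 235.0, 151.2]
tcp_rot: [[-0.001, 0.362, 0.932], [-0.0, 0.932, -0.362], [-1.0, -0.001, -0.001]]
ft_force: [0.3, 0.1, -1.8]
opening: 30.4
```

Call:
jog_arm(
  slide=[
    [0.3,0,0],
    [0.6,0,0],
    [0.8,0,0],
    [1.0,0,0],
    [1.0,0,0],
  ],
  spin=[0,0,0,0,0],
)

```text
t: 9.78
eef_pos: [522.7, 235.1, 142.1]
tcp_rot: [[-0.0, 0.362, 0.932], [-0.0, 0.932, -0.362], [-1.0, -0.0, -0.0]]
ft_force: [0.8, -0.7, -1.9]
opening: 30.0
```

Call:
jog_arm(
  slide=[
    [0.1,0,0],
    [0.2,0,0],
    [0.3,0,0],
    [0.3,0,0],
    [0.3,0,0],
  ],
  spin=[0,0,0,0,0],
)

```text
t: 10.2
eef_pos: [523.4, 235.2, 141.3]
tcp_rot: [[0.002, 0.363, 0.932], [0.001, 0.932, -0.363], [-1.0, 0.002, 0.001]]
ft_force: [-4.1, -1.8, 15.5]
opening: 30.2
```

```bash
python3 chk.py c4
python3 - <<'E'
from h import *
im=cv2.imread('pics/c4scene.png'); cv2.imwrite('pics/c4s.png',cv2.resize(im[90:230,200:360],None,fx=4.5,fy=4.2,interpolation=cv2.INTER_CUBIC))
im=cv2.imread('pics/c4.png')
E
```

```text
10.2 [523.4 235.2 141.3] 30.225827041813027 [-4.1 -1.8 15.5] 0.001
sleeve tool -62 -48 3303 [-59.3 -17.  -14.9] [-48.   17.   14.3]
sleeve tool 0 30 1077 [  0.  -16.1 -14.9] [29.9 15.3  0.8]
sleeve tool 35 62 577 [ 35.  -16.  -14.9] [62.  15.6  0.3]
spigot tool 80 100 413 [ 41.3 -16.  -14.9] [61.2 15.6  0.3] [ 50.8  -0.2 -11.7]
spigot tool 100 124 681 [ 17.3 -16.1 -14.9] [41.2 15.8  1.8] [ 28.6  -0.3 -11.7]
```

View pics/c4s.png

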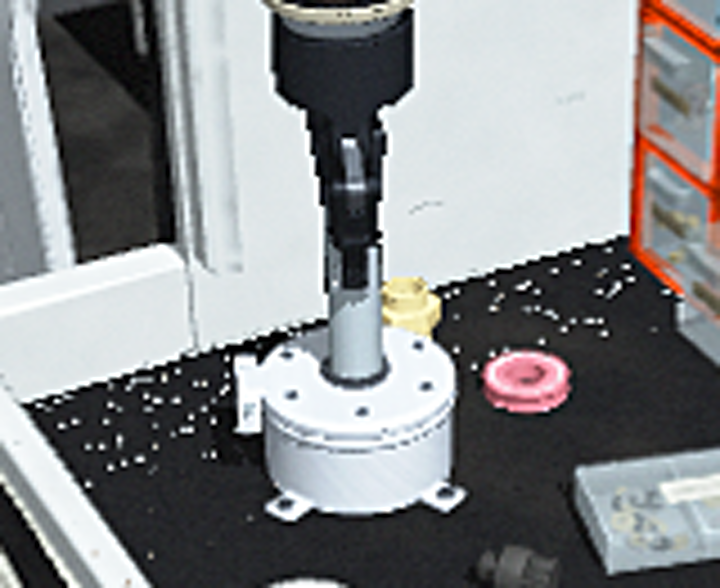

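View pics/c4.png

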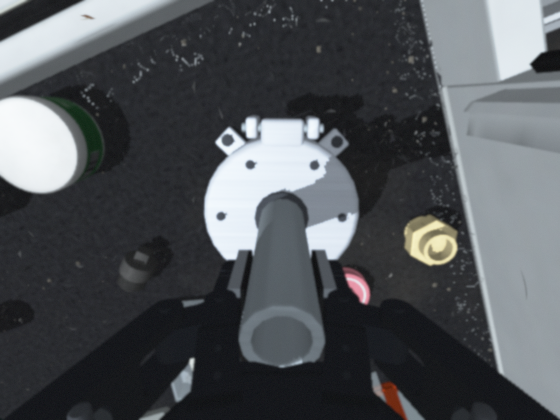

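The sleeve sits on the shoulder disc (c4s ~(357,372)), the lid looks shut, and the vertical push is 15 N. Next I'll ease the downward preload and start pulling toward the hinge (-z tool).

```bash
cat > lid.py <<'E'
from h import *
import sys
yaw=np.radians(-21.4); ux=np.array([np.cos(yaw),np.sin(yaw)]); uy=np.array([-ux[1],ux[0]]); C=np.array([523.6,235.0])
s=sense(); c=get_calibration('wrist'); im,d=grab_frame('wrist'); save(sys.argv[1],im)
e=np.array(s['eef_pos']);R=np.array(s['tcp_rot'])
print(round(s['t'],2),e.round(1),np.round(s['ft_force'],1),'tool F',(R.T@s['ft_force']).round(1),'op',round(s['opening'],1),'v',np.abs(s['joint_vel']).max().round(3))
def lid(cam,d,c):
    A,_=world(cam,d,np.stack(np.meshgrid(np.arange(560),np.arange(420)),-1).reshape(-1,2),c); A=A[d.ravel()>0]
    L=np.c_[(A[:,:2]-C)@ux,(A[:,:2]-C)@uy,A[:,2]]
    q=L[(np.hypot(L[:,0],L[:,1])<54)&(L[:,2]<100)&(L[:,2]>60+(L[:,0]+64)*0)&((np.hypot(L[:,0],L[:,1])>30))]
    for _ in range(6):
        p=np.linalg.lstsq(np.c_[q[:,:2],np.ones(len(q))],q[:,2],rcond=None)[0]; r=q[:,2]-np.c_[q[:,:2],np.ones(len(q))]@p; q=q[abs(r)<max(2,2*r.std())] 
    print(cam,'lid angle',np.arctan(p[0]).round(3),'roll',np.arctan(p[1]).round(3),'z0',p[2].round(1),len(q),'xr',q[:,0].min().round(),q[:,0].max().round())
    # sleeve lean: near side between z=95..135, axis in pot frame
    w=L[(np.hypot(L[:,0]+3,L[:,1])<28)&(L[:,2]>88)&(L[:,2]<140)&(abs(L[:,1])<8)]
    if len(w)>60:
        for _ in range(4):
            k=np.polyfit(w[:,2],w[:,0],1); r=w[:,0]-np.polyval(k,w[:,2]); w=w[abs(r)<max(1.5,2*r.std())]
        print(cam,'sleeve lean toward hinge',-k[0].round(3),'x at 75',np.polyval(k,75).round(1),len(w))
lid('wrist',d,c)
im,d=grab_frame('scene'); lid('scene',d,get_calibration('scene'))
E
python3 lid.py l0
```

```text
10.35 [523.4 235.2 141.3] [-4.7 -2.3 14.5] tool F [-14.6  -3.8  -3.5] op 30.2 v 0.001
wrist lid angle -0.002 roll 0.001 z0 69.4 8283 xr -54.0 37.0
wrist sleeve lean toward hinge -0.003 x at 75 -14.0 848
scene lid angle -0.002 roll 0.002 z0 71.4 409 xr -52.0 54.0
```

Call:
jog_arm(
  slide=[
    [-0.05,0,-0.1],
    [-0.1,0,-0.2],
    [-0.15,0,-0.3],
    [-0.15,0,-0.4],
    [-0.15,0,-0.5],
  ],
  spin=[0,0,0,0,0],
)

```text
t: 10.87
eef_pos: [521.0, 236.2, 141.8]
tcp_rot: [[0.005, 0.364, 0.932], [0.0, 0.932, -0.364], [-1.0, 0.002, 0.005]]
ft_force: [9.7, -4.7, -0.9]
opening: 30.1
```

The lid estimator reads -0.002 when shut, in both cameras. The pull force is building (11 N), so I'll continue gently.

Call:
jog_arm(
  slide=[
    [-0.02,0,-0.08],
    [-0.04,0,-0.16],
    [-0.06,0,-0.24],
    [-0.08,0,-0.32],
    [-0.1,0,-0.4],
  ],
  spin=[0,0,0,0,0],
)

```text
t: 11.28
eef_pos: [519.8, 236.6, 142.6]
tcp_rot: [[0.009, 0.365, 0.931], [-0.0, 0.931, -0.365], [-1.0, 0.003, 0.009]]
ft_force: [18.3, -5.2, -7.9]
opening: 29.8
```

```bash
python3 lid.py l1
```

```text
11.28 [519.8 236.6 142.6] [18.3 -5.2 -7.9] tool F [ 8.1  1.8 18.9] op 29.8 v 0.017
wrist lid angle 0.014 roll 0.001 z0 70.4 7989 xr -54.0 34.0
wrist sleeve lean toward hinge 0.025 x at 75 -15.4 808
scene lid angle 0.023 roll 0.006 z0 72.2 414 xr -53.0 54.0
```

Call:
jog_arm(
  slide=[
    [-0.03,0,-0.08],
    [-0.06,0,-0.16],
    [-0.09,0,-0.24],
    [-0.12,0,-0.32],
    [-0.15,0,-0.4],
  ],
  spin=[0,0,0,0,0],
)

```text
t: 11.8
eef_pos: [516.4, 238.3, 145.2]
tcp_rot: [[0.01, 0.365, 0.931], [0.0, 0.931, -0.365], [-1.0, 0.004, 0.009]]
ft_force: [12.1, -4.8, 0.5]
opening: 30.5
```

```bash
python3 lid.py l2
```

```text
11.8 [516.4 238.3 145.2] [12.1 -4.8  0.5] tool F [-0.4 -0.  13. ] op 30.5 v 0.017
wrist lid angle 0.058 roll 0.0 z0 73.2 7634 xr -54.0 31.0
wrist sleeve lean toward hinge 0.055 x at 75 -16.2 746
scene lid angle 0.068 roll 0.001 z0 75.4 410 xr -53.0 53.0
```

The gasket is letting go: the lid is at about 0.06 and the force is falling. Continuing.

Call:
jog_arm(
  slide=[
    [-0.06,0,-0.1],
    [-0.12,0,-0.2],
    [-0.18,0,-0.3],
    [-0.24,0,-0.4],
    [-0.3,0,-0.5],
  ],
  spin=[0,0,0,0,0],
)

```text
t: 12.32
eef_pos: [510.4, 240.9, 148.1]
tcp_rot: [[0.008, 0.364, 0.931], [0.001, 0.931, -0.364], [-1.0, 0.004, 0.007]]
ft_force: [11.1, -4.9, 2.1]
opening: 30.2
```

```bash
python3 lid.py l3
```

```text
12.32 [510.4 240.9 148.1] [11.1 -4.9  2.1] tool F [-2.  -0.5 12.2] op 30.2 v 0.022
wrist lid angle 0.12 roll -0.001 z0 77.1 7108 xr -54.0 27.0
wrist sleeve lean toward hinge 0.114 x at 75 -16.5 632
scene lid angle 0.118 roll -0.004 z0 79.1 400 xr -53.0 54.0
```

Call:
jog_arm(
  slide=[
    [-0.06,0,-0.1],
    [-0.12,0,-0.2],
    [-0.18,0,-0.3],
    [-0.24,0,-0.4],
    [-0.25,0,-0.42],
  ],
  spin=[0,0,0,0,0],
)

```text
t: 12.83
eef_pos: [505.9, 242.6, 150.3]
tcp_rot: [[0.007, 0.364, 0.931], [0.001, 0.931, -0.364], [-1.0, 0.003, 0.006]]
ft_force: [10.6, -3.1, 0.3]
opening: 29.9
```

Call:
jog_arm(
  slide=[
    [0,0,0],
    [0,0,0],
    [0,0,0],
    [0,0,0],
    [0,0,0],
  ],
  spin=[0,0,0,0,0],
)

```text
t: 13.25
eef_pos: [506.0, 242.6, 150.2]
tcp_rot: [[0.007, 0.364, 0.931], [0.001, 0.931, -0.364], [-1.0, 0.003, 0.006]]
ft_force: [9.9, -2.4, 2.4]
opening: 30.0
```

```bash
python3 lid.py l4
python3 - <<'E'
from h import *
im,d=grab_frame('scene'); save('c5',im)
cv2.imwrite('pics/c5s.png',cv2.resize(cv2.imread('pics/c5.png')[90:300,200:360],None,fx=3.5,fy=2.8,interpolation=cv2.INTER_CUBIC))
for l in ['fitting_plug','paste_tin','elbow_galv']:
    for o in cut_out('scene',l)[:1]: print(l,round(o['score'],2),np.median(cloud('scene',d,o['mask']),0).round())
E
```

```text
13.25 [506.  242.6 150.2] [ 9.9 -2.4  2.4] tool F [-2.3  1.4 10.1] op 30.0 v 0.001
wrist lid angle 0.163 roll -0.001 z0 79.9 6748 xr -54.0 24.0
wrist sleeve lean toward hinge 0.156 x at 75 -16.7 541
scene lid angle 0.161 roll 0.005 z0 82.0 413 xr -53.0 53.0
fitting_plug 0.74 [511. 220.  81.]
paste_tin 0.93 [402.  50.  39.]
elbow_galv 0.58 [ 399. -224.   34.]
```

View pics/c5s.png

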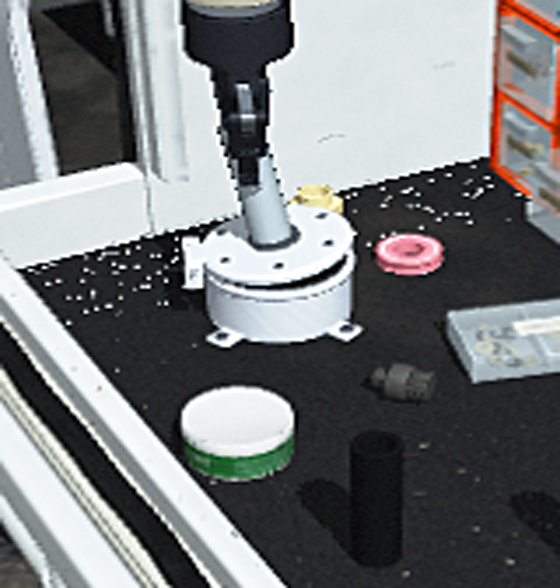

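The lid stands at 0.16 rad and is still, with the sleeve on its shoulder disc (c5s ~(270,238)). The plug at (405,382) and the tin at (238,432) haven't moved. The network's "fitting_plug" hit landed on the pot, so I'm disregarding it. Handing in.

```bash
python3 -c "
from station import *
print(hand_in()); print(sense()['t'])"
```

```text
the job is handed in; nothing more can be done
None
the job is handed in; nothing more can be done
```

I gripped the silver sleeve, seated it on the spigot with the lid shut, and broke the gasket with a slow pull toward the hinge. I handed in at about 13.4 s, still holding the sleeve; the hand-in gives no verdict.

- **Seating:** the lid read -0.002 rad in both the wrist and scene cameras, with a 15 N downward push on the shoulder disc.
- **Lid:** it stood at 0.163 rad (wrist camera) and 0.161 rad (scene camera), a rim gap of about 20 mm. The arm was still at 0.001 rad/s.
- **Sleeve:** it leaned 0.156 rad, in line with the spigot to within about 0.01 rad. The grip held at 30 mm opening with about 10 N on the wrist, and the sleeve still looked to be resting on the disc.
- **Bystanders:** the tin and elbow measured within 2 mm of their first readings. The network's last "fitting_plug" hit landed on the pot, so for the plug I only have the picture, which showed no visible shift.

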